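Pin the magnifier boom

TASK

Take the linch pin from its blue rack, push it down through the cross hole in the stub end of the magnifier's boom until its shoulder sits on the boom, then swing its sprung brass loop over the boom's end so that it snaps shut underneath, and let go. The optics are delicate: never press on the stand or boom with more than about 4 kg (40 N), and leave the bottle, brush pot and tray where they are.

Things in the scene. Friction and masses are not known exactly. Their poses are not given: they have to be found in the camera images.
- pin: Steel linch pin, about 150 g, upright in the rack at the start. Origin: centre of the underside of its shoulder (disc 18 mm across, 4 mm thick); z up along the pin, x to the side where the loop hangs out. Above the shoulder a 12 x 12 mm hub, z 4 to 14 mm, with a 5 mm axle along y (42 mm long) at z 9 mm that carries the loop, then the red tab.
- pin_tip (a point): Lower tip of the pin, 38 mm below its origin. The shank is 8 mm in diameter, straight for 31 mm below the shoulder, then a 7 mm long cone down to a 5.6 mm flat tip.
- pin_tab (a point): Point in the red grip tab, 32 mm above the pin's origin. The tab is 20 mm along the pin's x, 12 mm along its y, and reaches from z 14 to 44 mm above the origin. Pinch it across its 12 mm (along y) from above with the fingertips at least 17 mm above the origin, so that they stay clear of the axle and the open loop.
- pin_loop (a joint): Swing of the brass loop on the pin's axle, rad. 0 = shut: legs hang down, 0.2 rad out of the pin's line to its +x side. About 1.6 = open, standing out to +x a little above level; starts there. An over-centre spring holds it open or shut: it resists with about 2 N at the crossbar, changes over at about 0.75, and below that snaps shut by itself.
- loop_bar (a point): Middle of the loop's crossbar. The loop is a U of 4 mm wire: two legs at pin y = +19 and -19 mm and this crossbar, 38 mm long, parallel to the pin's y, which moves on an arc of 46 mm about the axle on the pin's +x side. The loop fits over the boom's end only if the pin's x points along the stand's -x within about 0.1 rad.
- rack: Fixed blue block 64 x 64 x 50 mm with a 10 mm vertical hole in the middle of its top, where the pin stands. Origin: centre of its underside.
- stand: Fixed magnifier stand: grey base plate 170 x 150 x 16 mm, column, black crosshead (42 mm along x, 52 mm wide, top 139 mm above the table), and a level square aluminium boom, 26 x 26 mm, along the stand's x, top 133 mm above the table, yielding about 1 mm per 5 N pressed. Its stub end points along the stand's -x, the lens sits far out on +x. Origin: on the table under the column.
- boom_root (a point): Point on the boom's top centre line where the stub leaves the crosshead; axes as the stand's. The upright cross hole (9.5 mm wide, 26 mm through) lies on this line 22 to 62 mm out along -x, differently each time as the boom slides (7 N friction): look or feel for it. The boom ends 16 mm past the hole. A sprung ball halfway down the hole holds the pin: pass it with about 10 N.
- bottle: Old dark bottle with a worn label, 74 mm across, 250 mm tall, standing. Origin: centre of its foot.
- brush_pot: Terracotta-coloured pot of brushes, 64 mm across, 180 mm tall over the brushes. Origin: centre of its foot.
- tray: White tray 120 x 150 x 30 mm with shards in it. Origin: centre of its underside.

How it is judged:
On the way:
1. the pin is through the cross hole with its shoulder down on the boom, its loop still open (z of pin in the frame of boom_root between -0.0025 and 0.003 m and y of pin in the frame of boom_root between -0.004 and 0.004 m and x of pin in the frame of boom_root between -0.066 and -0.018 m and angle between pin's own z axis and vertical below 0.12 rad and value of joint pin_loop above 0.9 rad and contact force between pin and stand above 0.5 N), for 0.2 s.
At the end, for the whole second after the job is handed in: The pin stands in the boom's cross hole, upright within 0.12 rad, its shoulder within 3 mm of the boom's top face; the loop is shut (within 0.12 rad) with its crossbar below the boom; everything is at rest and released (z of pin in the frame of boom_root between -0.0025 and 0.003 m and y of pin in the frame of boom_root between -0.004 and 0.004 m and x of pin in the frame of boom_root between -0.066 and -0.018 m and angle between pin's own z axis and vertical below 0.12 rad and value of joint pin_loop below 0.12 rad and z of loop_bar in the frame of boom_root below -0.028 m and linear speed of pin below 0.02 m/s and contact force between pin and stand above 0.5 N); the robot touches nothing.
It fails at once if the stand or boom is pressed with more than 40 N (contact force between stand and anything else above 40 N).
It fails at once if the bottle is shifted more than 20 mm or tipped (distance of bottle from where it was at the start of the episode above 0.02 m or angle between bottle's own z axis and vertical above 0.25 rad).
It fails at once if the brush pot is shifted more than 20 mm or tipped (distance of brush_pot from where it was at the start of the episode above 0.02 m or angle between brush_pot's own z axis and vertical above 0.25 rad).
It fails at once if the tray is shifted more than 20 mm (distance of tray from where it was at the start of the episode above 0.02 m).
It also fails if it takes over 54 s, if anything falls off the work surface, if the arm or the gripper's body presses on something with over 40 N, if the wrist force passes 120 N, or if a joint passes its speed limit or range.

ROBOT

A 6-joint arm with a two-finger parallel gripper is mounted at the origin on the work surface. World frame = base frame: x ahead of the robot, y to its left, z up, the work surface at z = 0. Lengths are in m, angles in rad, forces in N, time in s.
With the tool pointing down it reaches from about 0.425 to 1.125 m from the base axis. Payload 14.9 kg.
Tool frame: the origin (TCP) lies on the front face of the gripper's body, between the roots of the fingers; the fingertips stand 78 mm ahead of it and the grasp point (between the pads) lies 60 mm ahead of it; z points along the fingers, y is the direction in which the jaws open and shut (so a half turn about z gives the same grasp; the last joint's range is limited). The gripper opens to 91 mm and grips with 3 to 60 N. Pads are 32 mm wide; open, the fingers measure 118 mm over their backs; the gripper's body (76 mm by 178 mm) begins 60 mm behind the grasp point.
Start: joints at [-1.168, 0.379, 1.734, -0, 1.028, -0.033], TCP at [0.295, -0.635, 0.292] pointing down, gripper open.
Joint ranges: [-2.77, 2.77], [-0.74, 2.19], [0, 2.66], [-1.06, 4.2], [0.31, 2.87], [-3.08, 3.08]. Speed limits (rad/s): [1.89, 1.89, 2.39, 3.14, 3.14, 3.14].

INTERFACE

Orientations are given as a unit quaternion [x, y, z, w].
In Python, from plant import bot gives the robot as it stands.
- The arm moves only by the tool servo_tool, never from a script. Its argument "moves" is a list of rows, each a list of 6 numbers: the shift along the tool's x, y, z in m, then the turn, a rotation vector about the tool's x, y, z in degrees. In form: [[dx, dy, dz, rx, ry, rz], ...]. A call has 1 to 8 rows; each row shifts and turns the pose as measured when the row begins, along the tool's axes as they then stand; what a row does not reach is not made up. A row lasts 1/12 s, in which the tool goes at most 41.7 mm and 7.16 degrees, less where a joint would pass 70% of its speed; a pose out of reach is approached as far as the arm can. A call is refused whole if a number of a shift passes 0.0417 or a number of a turn 7.16, either way. A call with a gripper value outside its range is refused whole. "claw" is the gripper's target within -1 to 1 (shut at 1, half-way at 0, fully open at -1), set as the call begins (left out, the last holds). The fingers move at their own pace and stop on an object; the grip force is fixed at half the most. Time passes only in rows, so rows that do not move let the fingers close. It gives the time, the measured TCP pose, the force and the opening at its end, in the units of the state.
- bot.sense(): the state, without advancing time (a new reading comes with each control period).
- bot.read_camera(name): name is "scene" or "top"; returns a dict with "img" (384x512x3 uint8, red, green, blue), "fx", "fy", "cx", "cy" (pixels), "view" (4x4, takes a point from world to camera coordinates). Camera axes: x right, y down, z forward; pixel columns grow to the right and rows downward; lengths in m; the calibration is good to about 2 mm. A picture is of the moment at which its call begins. There is no depth.
- bot.finish_job(): hands the job in, once; it reports no verdict.
Trained networks look in the newest picture that a camera, given by its name, has taken for a name from the list of things; names that differ only in an ending like _2 or _b are one class to them, and where a whole thing is asked for, a point or a joint stands for the part that bears it (a point fixed in the world has none). Each returns a list of dicts, best first, with "conf" (0 to 1); they miss things now and then, are a little off and sometimes report something else, mostly with a low value. They report only what shows in the picture. A call takes as long as a camera call.
- bot.masks_of(camera, label): "pixels" (384x512 bool, what is visible of it) and "extent" ([left, top, right, bottom] in pixels, round what is visible of it).
- bot.tip_of(camera, label): "at" ([row, column] in pixels: a listed point, or the origin of a listed thing).
The state is a dict: "t": time; "joint_pos": joint angles; "dq": joint speeds; "tau": joint torques, N m; "tool_pos": TCP position; "orientation": TCP orientation; "wrist_force": force on the tool from outside, world axes, zero at the start; "ft_torque": the same for the moment, N m; "finger_gap": opening from 0.0 (shut) to 1.0 (fully open).
Only numpy, scipy, OpenCV 4.12 (cv2) and the standard library are available. Lean on these libraries where they do the work, as an engineer would, in place of code of your own. Each camera call takes 0.05 s, during which the arm holds its last target.

## Working session

There is one attempt and no reset: what is moved stays moved. The work goes in short steps, Python scripts to look and compute and a tool call to move; the robot and the scene stay as the last step left them, time stands still between calls to the robot, and variables do not carry over. Pictures are saved under pics/ and viewed, and the job is handed in when it is done.

Besides the shell and the picture viewer there is one more tool, called after "Emit:" as name(argument=value, ...) on one line, values as JSON. servo_tool: Moves the arm, as the interface text tells. Its arguments: {"type":"object","properties":{"moves":{"type":"array","items":{"type":"array","items":{"type":"number"}}},"claw":{"type":"number"}},"required":["moves"]}

```bash
ls; mkdir -p pics; cat > h.py <<'E'
import numpy as np, cv2
from plant import bot
from scipy.spatial.transform import Rotation as R
def ray(c,row,col):
    V=np.array(c['view']);Rm=V[:3,:3];t=V[:3,3]
    d=Rm.T@np.array([(col-c['cx'])/c['fx'],(row-c['cy'])/c['fy'],1.]);o=-Rm.T@t
    return o,d
def atz(c,row,col,z):
    o,d=ray(c,row,col);return o+d*(z-o[2])/d[2]
def proj(c,p):
    V=np.array(c['view']);q=V[:3,:3]@np.array(p)+V[:3,3]
    return np.array([c['cy']+c['fy']*q[1]/q[2],c['cx']+c['fx']*q[0]/q[2]])
def tri(c1,p1,c2,p2):
    o1,d1=ray(c1,*p1);o2,d2=ray(c2,*p2);d1/=np.linalg.norm(d1);d2/=np.linalg.norm(d2)
    s=np.linalg.lstsq(np.stack([d1,-d2],1),o2-o1,rcond=None)[0]
    a=o1+s[0]*d1;b=o2+s[1]*d2;return (a+b)/2,np.linalg.norm(a-b)
def save(c,n): cv2.imwrite('pics/'+n,cv2.cvtColor(c['img'],cv2.COLOR_RGB2BGR))
def crop(c,n,r0,r1,c0,c1,k):
    cv2.imwrite('pics/'+n,cv2.resize(cv2.cvtColor(c['img'][r0:r1,c0:c1],cv2.COLOR_RGB2BGR),None,fx=k,fy=k,interpolation=cv2.INTER_CUBIC))
E
python3 - <<'E'
from h import *
s=bot.sense();print(s)
cs={}
for n in('scene','top'):
    c=bot.read_camera(n);cs[n]=c;save(c,n+'0.png');V=np.array(c['view']);print(n,c['fx'],c['cx'],c['cy'],(-V[:3,:3].T@V[:3,3]).round(3),V[:3,:3].round(3).tolist())
for l in('pin','pin_tip','pin_tab','loop_bar','rack','stand','boom_root','bottle','brush_pot','tray'):
    r={}
    for n in cs:
        q=bot.tip_of(n,l);print(l,n,[(np.round(x['at'],1).tolist(),round(x['conf'],2)) for x in q[:2]])
        if q:r[n]=q[0]['at']
    if len(r)==2:
        p,e=tri(cs['scene'],r['scene'],cs['top'],r['top']);print('   ',p.round(4),round(e,4))
print(bot.sense()['t'])
E
```

```text
pics
{'t': 0.0, 'joint_pos': array([-1.16826118e+00,  3.79417504e-01,  1.73477478e+00, -2.36058609e-05,
        1.02849409e+00, -3.33046762e-02]), 'dq': array([ 0.00077959, -0.00013155,  0.00012455,  0.0001696 , -0.00063698,
       -0.00010294]), 'tau': array([ 4.65504927e-03, -7.63715744e+01, -4.34362757e+01,  6.51962031e-02,
        4.23793949e-02, -7.60322314e-05]), 'tool_pos': array([ 0.29538788, -0.63428277,  0.29158493]), 'orientation': array([ 9.76347810e-01,  2.16205120e-01, -1.10321011e-04, -5.35714304e-04]), 'wrist_force': array([ 0.26050027, -0.157113  ,  0.20948077]), 'ft_torque': array([0.03429935, 0.00830044, 0.03491458]), 'finger_gap': 1.0038165347451369}
scene 436.4722879057749 253.27877559531726 192.2312378765736 [1.501 0.285 0.814] [[-0.27, 0.963, 0.006], [0.571, 0.166, -0.804], [-0.775, -0.214, -0.595]]
top 486.1390587048274 263.72038975727014 184.25515621584006 [0.347 0.033 1.14 ] [[0.032, -0.999, 0.001], [-0.978, -0.032, -0.204], [0.204, 0.006, -0.979]]
pin scene [([180.3, 175.9], 0.66)]
pin top [([218.6, 381.1], 0.79)]
    [ 0.5056 -0.2327  0.0443] 0.0069
pin_ti
[... 343 characters left out ...]
p [([221.5, 380.4], 0.68)]
    [ 0.5021 -0.234   0.008 ] 0.0044
stand scene [([250.5, 281.7], 0.66)]
stand top [([217.5, 388.8], 0.41)]
    [ 0.5304 -0.077  -0.079 ] 0.3909
boom_root scene [([206.5, 285.1], 0.89)]
boom_root top [([216.8, 393.9], 0.71), ([145.7, 222.4], 0.67)]
    [ 0.5049 -0.0658  0.067 ] 0.3608
bottle scene [([260.2, 374.4], 0.64)]
bottle top [([166.2, 127.8], 0.79)]
    [ 0.6223  0.3753 -0.0163] 0.0028
brush_pot scene [([211.1, 366.6], 0.82)]
brush_pot top [([249.6, 129.3], 0.72)]
    [ 0.4204  0.3464 -0.0118] 0.0088
tray scene [([213.5, 142.2], 0.91), ([181.4, 164.5], 0.57)]
tray top [([165.5, 402.3], 0.87), ([151.8, 226.3], 0.64)]
    [ 0.6394 -0.2896  0.0064] 0.0037
1.1
```

```bash
python3 - <<'E'
import cv2,numpy as np
t=cv2.imread('pics/top0.png');s=cv2.imread('pics/scene0.png')
k=dict(fx=6,fy=6,interpolation=cv2.INTER_CUBIC)
cv2.imwrite('pics/top_a.png',cv2.resize(t[170:265,330:450],None,**k))
cv2.imwrite('pics/top_b.png',cv2.resize(t[90:190,165:295],None,**k))
cv2.imwrite('pics/sc_a.png',cv2.resize(s[140:225,115:240],None,**k))
cv2.imwrite('pics/sc_b.png',cv2.resize(s[170:270,230:360],None,**k))
E
```

```text
(no output)
```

View pics/top0.png

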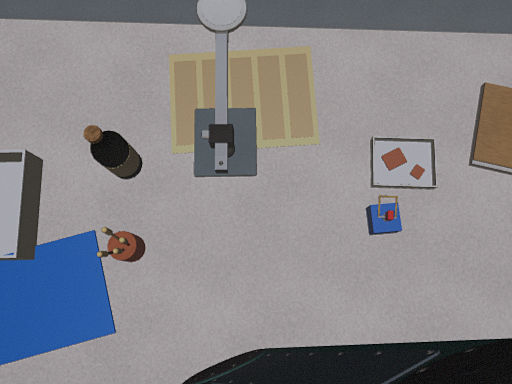

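View pics/scene0.png

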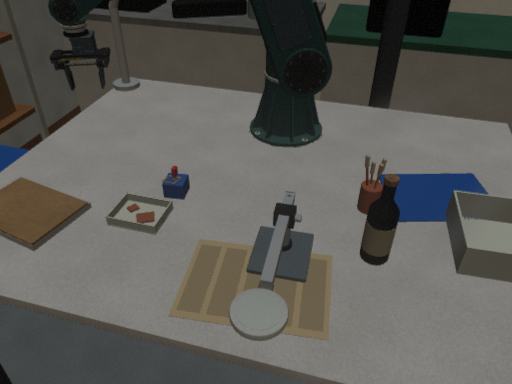

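```bash
true
```

```text
(no output)
```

View pics/top_a.png

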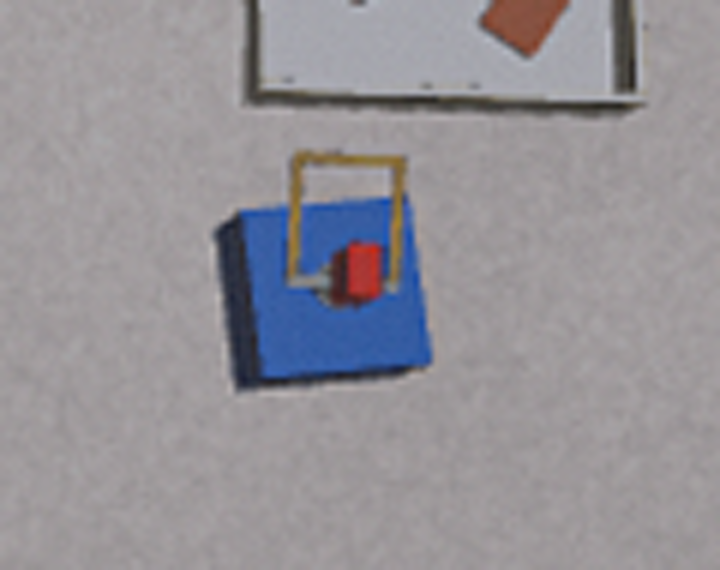

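View pics/top_b.png

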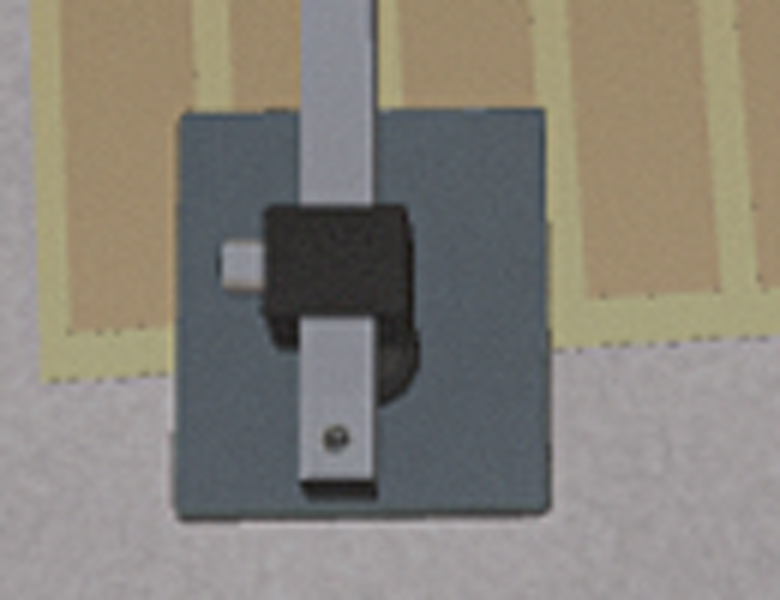

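View pics/sc_a.png

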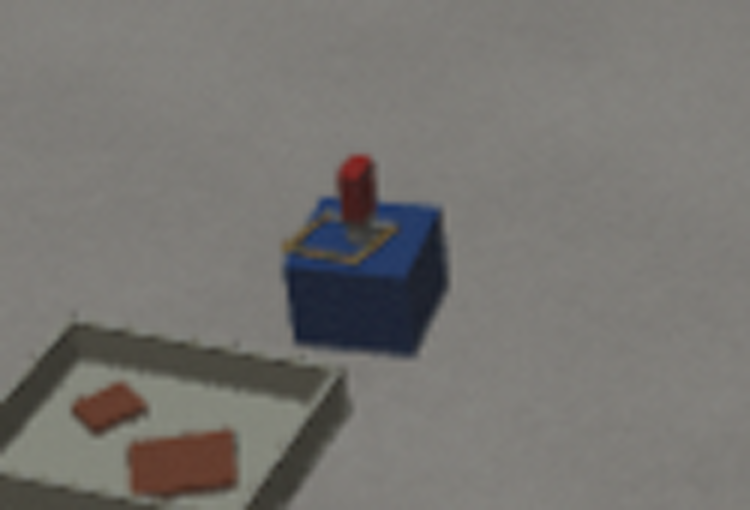

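View pics/sc_b.png

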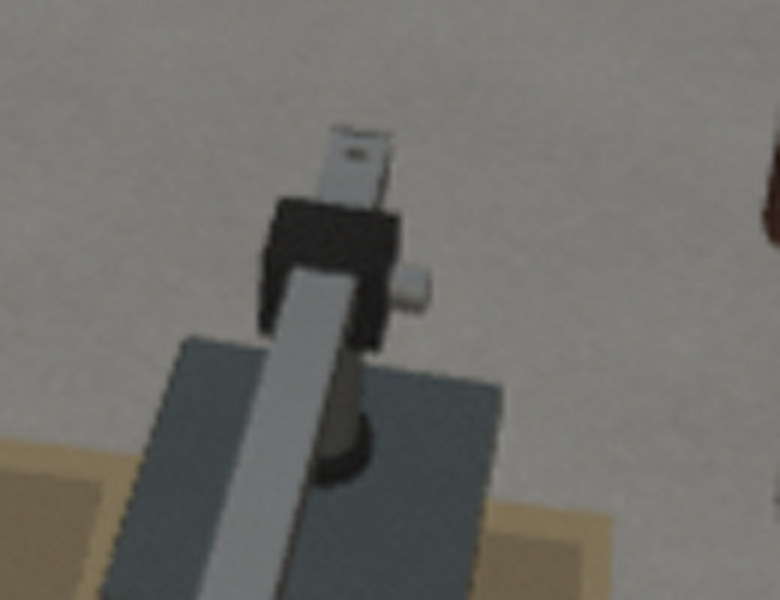

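```bash
python3 - <<'E'
from h import *
import pickle
cs={n:bot.read_camera(n) for n in('scene','top')}
pickle.dump(cs,open('cams.pkl','wb'))
t=cs['top'];s=cs['scene']
def T(x,y,c0=330,r0=170): return ((y+.5)/6-.5+r0,(x+.5)/6-.5+c0)
print('tab top',atz(t,*T(364.5,270),.094))
k=[atz(t,*T(*p),.05) for p in((240,212),(408,198),(432,365),(262,380))];print('rack',np.round(k,4),np.mean(k,0),[np.linalg.norm(k[i]-k[i-1]).round(4) for i in range(4)])
# rack yaw: left->right edges run -y
for a,b in((0,1),(3,2)):
    d=k[a]-k[b];print('yaw from -y',np.degrees(np.arctan2(-d[0],d[1])))
for a,b in((3,0),(2,1)):
    d=k[b]-k[a];print('yaw x',np.degrees(np.arctan2(d[1],d[0])))
for p in((300,155),(402,160),(293,283),(396,285)):print('loop',atz(t,*T(*p),.065))
B=lambda x,y:T(x,y,165,90)
for n,p in dict(hole=(336,438),endL=(301,482),endR=(376,482),rootL=(301,318),rootR=(374,318),farL=(302,110),farR=(376,110)).items():print(n,atz(t,*B(*p),.133).round(4))
S=lambda x,y:T(x,y,230,170)
for n,p in dict(hole=(356,154),endL=(334,130),endR=(392,134)).items():print('sc',n,atz(s,*S(*p),.133).round(4))
S=lambda x,y:T(x,y,115,140)
print('sc tab top',atz(s,*S(359,160),.094))
k=[atz(s,*S(*p),.05) for p in((320,198),(443,209),(408,276),(288,268))];print('rack sc',np.round(k,4),np.mean(k,0))
E
```

```text
tab top [ 0.50679647 -0.23754334  0.094     ]
rack [[ 0.5341 -0.2023  0.05  ]
 [ 0.5416 -0.266   0.05  ]
 [ 0.4784 -0.2734  0.05  ]
 [ 0.4707 -0.2097  0.05  ]] [ 0.50621427 -0.23786877  0.05      ] [np.float64(0.0638), np.float64(0.0641), np.float64(0.0636), np.float64(0.0642)]
yaw from -y 6.659403681847014
yaw from -y 6.876340911104667
yaw x 6.7028316354444515
yaw x 6.744103655241479
loop [ 0.55393896 -0.22179447  0.065     ]
loop [ 0.55327112 -0.25996092  0.065     ]
loop [ 0.50548411 -0.21840579  0.065     ]
loop [ 0.50597291 -0.25662627  0.065     ]
hole [0.6012 0.1326 0.133 ]
endL [0.5847 0.1442 0.133 ]
endR [0.5856 0.1176 0.133 ]
rootL [0.6452 0.1474 0.133 ]
rootR [0.646  0.1212 0.133 ]
farL [0.7239 0.1512 0.133 ]
farR [0.7248 0.1242 0.133 ]
sc hole [0.6011 0.133  0.133 ]
sc endL [0.5866 0.1201 0.133 ]
sc endR [0.5824 0.1451 0.133 ]
sc tab top [ 0.50287072 -0.23708249  0.094     ]
rack sc [[ 0.4809 -0.2736  0.05  ]
 [ 0.4725 -0.2083  0.05  ]
 [ 0.5328 -0.2021  0.05  ]
 [ 0.5431 -0.2626  0.05  ]] [ 0.50732961 -0.23665004  0.05      ]
```

Emit:
servo_tool(moves=[[0,0,0,0,0,6.6],[0,0,0,0,0,6.6],[0,0,0,0,0,6.6],[0,0,0,0,0,6.6]], claw=-1)

```text
t: 1.53
tool_pos: [0.2955, -0.6346, 0.2922]
orientation: [1.0, -0.02, -0.0, -0.0]
wrist_force: [0.7, 0.6, -1.2]
finger_gap: 0.998
```

```bash
cat > go.py <<'E'
import sys
from h import *
def go(x,y,z,yaw,extra=''):
    s=bot.sense();p=s['tool_pos'];r=R.from_quat(s['orientation'])
    ps=np.radians(yaw);tgt=R.from_matrix(np.array([[np.cos(ps),np.sin(ps),0],[np.sin(ps),-np.cos(ps),0],[0,0,-1]]))
    d=r.inv().apply(np.array([x,y,z])-p);w=np.degrees((r.inv()*tgt).as_rotvec())
    print('t',round(s['t'],2),'p',p.round(4),'tool-delta',d.round(4),'rot',w.round(2),'F',s['wrist_force'].round(1),'M',s['ft_torque'].round(2),'gap',round(float(s['finger_gap']),3),'q6',s['joint_pos'][5].round(2))
if __name__=='__main__':go(*map(float,sys.argv[1:5]))
E
python3 go.py .5065 -.2377 .20 -1.5
```

```text
t 1.53 p [ 0.2955 -0.6346  0.2922] tool-delta [ 0.1953 -0.4048  0.0922] rot [-0.    0.   -0.74] F [ 0.7  0.6 -1.2] M [ 0.05  0.05 -0.02] gap 0.998 q6 0.44
```

Emit:
servo_tool(moves=[[0.0163,-0.0337,0.005,0,0,0],[0.0163,-0.0337,0.005,0,0,0],[0.0163,-0.0337,0.005,0,0,0],[0.0163,-0.0337,0.005,0,0,0],[0.0163,-0.0337,0.005,0,0,0],[0.0163,-0.0337,0.005,0,0,0]])

```text
t: 2.03
tool_pos: [0.4034, -0.4362, 0.2622]
orientation: [1.0, -0.028, 0.001, 0.002]
wrist_force: [0.4, -1.3, -0.2]
finger_gap: 1.001
```

Emit:
servo_tool(moves=[[0.0163,-0.0337,0.008,0,0,0],[0.0163,-0.0337,0.008,0,0,0],[0.0163,-0.0337,0.008,0,0,0],[0.0163,-0.0337,0.008,0,0,0],[0.0163,-0.0337,0.008,0,0,0]])

```text
t: 2.45
tool_pos: [0.4978, -0.2648, 0.2217]
orientation: [1.0, -0.029, 0.003, 0.004]
wrist_force: [1.0, -0.3, 0.1]
finger_gap: 1.0
```

```bash
python3 go.py .5065 -.2377 .20 -1.5
```

```text
t 2.45 p [ 0.4978 -0.2648  0.2217] tool-delta [ 0.007  -0.0277  0.0216] rot [ 0.41 -0.31 -1.82] F [ 1.  -0.3  0.1] M [ 0.01 -0.08  0.08] gap 1.0 q6 1.1
```

Emit:
servo_tool(moves=[[0.007,-0.028,0.01,0.4,-0.3,-1.8],[0,0,0,0,0,0],[0,0,0,0,0,0]])

```text
t: 2.7
tool_pos: [0.509, -0.23, 0.2101]
orientation: [1.0, -0.01, -0.0, -0.0]
wrist_force: [0.7, 0.2, 0.1]
finger_gap: 1.004
```

```bash
python3 go.py .5065 -.2377 .148 -1.5
python3 - <<'E'
from h import *
import cv2
c=bot.read_camera('scene');crop(c,'g1s.png',100,225,95,250,5)
c=bot.read_camera('top');crop(c,'g1t.png',150,260,320,450,5)
E
```

```text
t 2.7 p [ 0.509  -0.23    0.2101] tool-delta [-0.0023  0.0078  0.0621] rot [-0.05  0.04  0.39] F [0.7 0.2 0.1] M [ 0.04  0.06 -0.08] gap 1.004 q6 1.12
```

View pics/g1s.png

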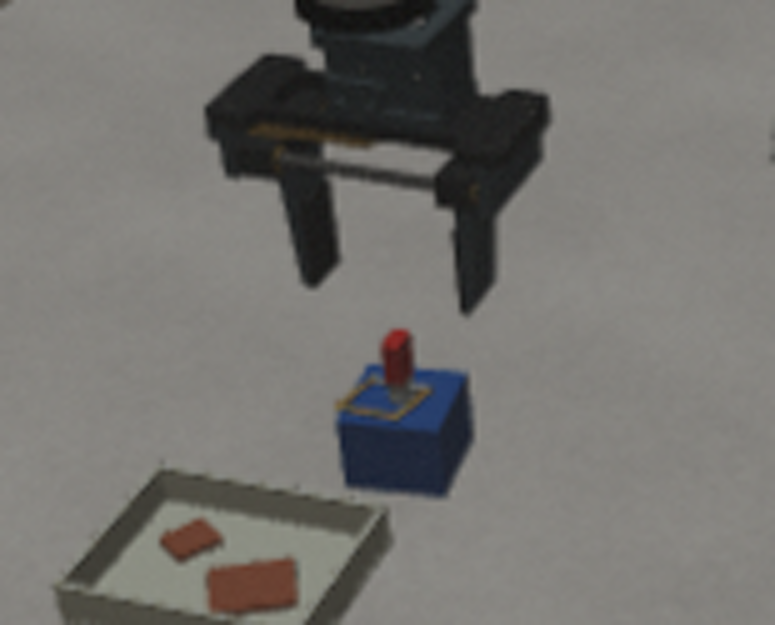

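View pics/g1t.png

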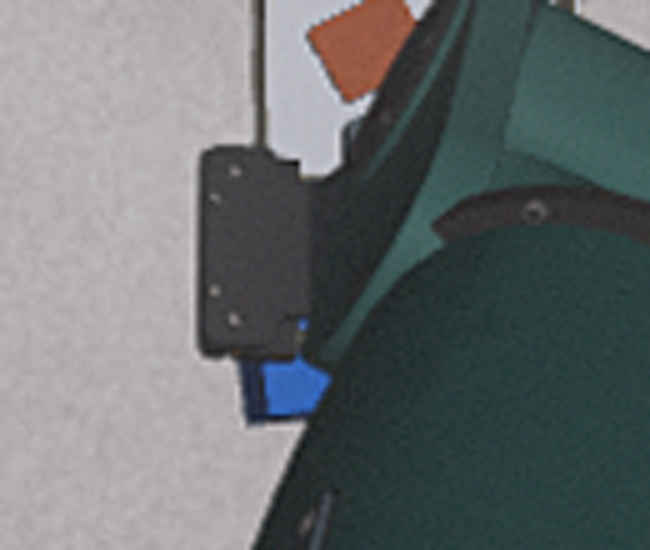

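Emit:
servo_tool(moves=[[-0.0023,0.0078,0,0,0,0.4],[0,0,0,0,0,0],[0,0,0.02,0,0,0],[0,0,0.02,0,0,0],[0,0,0,0,0,0],[0,0,0,0,0,0]])

```text
t: 3.3
tool_pos: [0.5052, -0.2466, 0.1723]
orientation: [1.0, -0.019, 0.002, 0.001]
wrist_force: [0.2, 0.4, 0.5]
finger_gap: 1.001
```

```bash
python3 go.py .5065 -.2377 .148 -1.5
```

```text
t 3.3 p [ 0.5052 -0.2466  0.1723] tool-delta [ 0.0008 -0.009   0.0243] rot [ 0.12 -0.25 -0.67] F [0.2 0.4 0.5] M [ 0.04  0.04 -0.01] gap 1.001 q6 1.11
```

Emit:
servo_tool(moves=[[0.0005,-0.005,0,0,-0.2,-0.5]])

```text
t: 3.38
tool_pos: [0.5057, -0.2426, 0.1728]
orientation: [1.0, -0.015, 0.0, 0.001]
wrist_force: [0.7, 0.7, -0.2]
finger_gap: 1.002
```

Emit:
servo_tool(moves=[[0,0,0,0,0,0]])

```text
t: 3.47
tool_pos: [0.5058, -0.2426, 0.1736]
orientation: [1.0, -0.015, 0.001, 0.001]
wrist_force: [0.7, 0.6, 0.0]
finger_gap: 0.999
```

Emit:
servo_tool(moves=[[0,0,0,0,0,0]])

```text
t: 3.55
tool_pos: [0.5061, -0.2428, 0.1744]
orientation: [1.0, -0.015, 0.001, 0.001]
wrist_force: [0.9, 1.0, 0.6]
finger_gap: 1.003
```

```bash
python3 go.py .5065 -.2377 .148 -1.5
```

```text
t 3.55 p [ 0.5061 -0.2428  0.1744] tool-delta [ 0.0002 -0.0051  0.0264] rot [ 0.16 -0.11 -0.25] F [0.9 1.  0.6] M [0.05 0.01 0.06] gap 1.003 q6 1.11
```

Emit:
servo_tool(moves=[[0,-0.004,0.008,0,-0.1,-0.2],[0,0,0.008,0,0,0]])

```text
t: 3.72
tool_pos: [0.5075, -0.2391, 0.1603]
orientation: [1.0, -0.013, 0.002, 0.002]
wrist_force: [-0.1, -0.1, -0.0]
finger_gap: 0.998
```

Emit:
servo_tool(moves=[[0,0,0,0,0,0]])

```text
t: 3.8
tool_pos: [0.5071, -0.2387, 0.1591]
orientation: [1.0, -0.013, 0.001, 0.002]
wrist_force: [0.5, -0.3, 0.0]
finger_gap: 1.001
```

```bash
python3 go.py .5065 -.2377 .148 -1.5
```

```text
t 3.8 p [ 0.5071 -0.2387  0.1591] tool-delta [-0.0007 -0.001   0.0111] rot [ 0.25 -0.18 -0.01] F [ 0.5 -0.3  0. ] M [ 0.09  0.08 -0.07] gap 1.001 q6 1.12
```

Emit:
servo_tool(moves=[[-0.0005,-0.0007,0.006,0.2,-0.2,0],[0,0,0.005,0,0,0]])

```text
t: 3.97
tool_pos: [0.5069, -0.2378, 0.1476]
orientation: [1.0, -0.013, -0.0, 0.0]
wrist_force: [-0.6, -0.6, -0.9]
finger_gap: 1.0
```

Emit:
servo_tool(moves=[[0,0,0,0,0,0]])

```text
t: 4.05
tool_pos: [0.5065, -0.2376, 0.1464]
orientation: [1.0, -0.013, -0.001, 0.0]
wrist_force: [-0.1, 0.7, -0.2]
finger_gap: 1.0
```

```bash
python3 go.py .5065 -.2377 .148 -1.5
python3 - <<'E'
from h import *
c=bot.read_camera('scene');crop(c,'g2s.png',100,225,95,250,5)
E
```

```text
t 4.05 p [ 0.5065 -0.2376  0.1464] tool-delta [-0.      0.0001 -0.0016] rot [0.01 0.08 0.02] F [-0.1  0.7 -0.2] M [0.06 0.07 0.01] gap 1.0 q6 1.12
```

View pics/g2s.png

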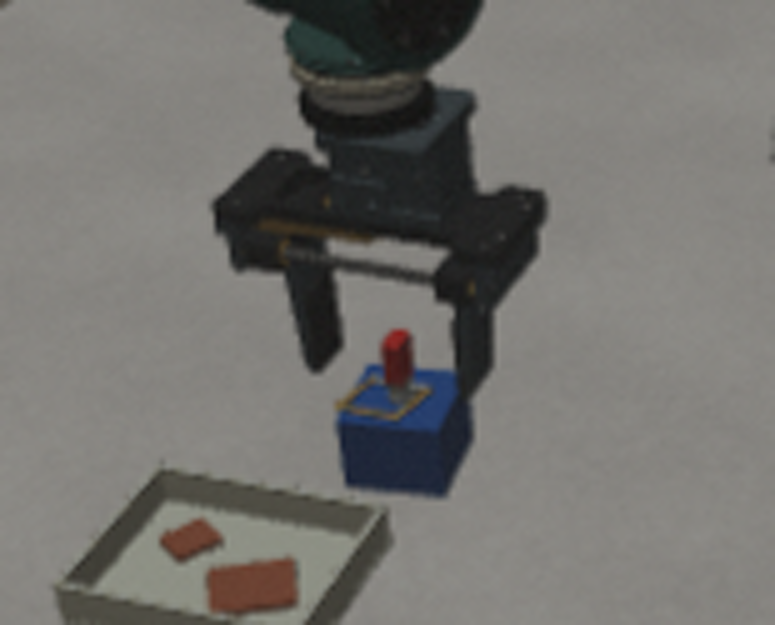

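Emit:
servo_tool(moves=[[0,0,-0.002,0,0,0],[0,0,0,0,0,0],[0,0,0,0,0,0],[0,0,0,0,0,0],[0,0,0,0,0,0],[0,0,0,0,0,0],[0,0,0,0,0,0],[0,0,0,0,0,0]], claw=1)

```text
t: 4.77
tool_pos: [0.5069, -0.2379, 0.1496]
orientation: [1.0, -0.013, -0.0, 0.0]
wrist_force: [-0.4, 0.4, 0.5]
finger_gap: 0.45
```

```bash
python3 go.py .5065 -.2377 .148 -1.5
```

```text
t 4.77 p [ 0.5069 -0.2379  0.1496] tool-delta [-0.0004 -0.0002  0.0016] rot [0.04 0.03 0.01] F [-0.4  0.4  0.5] M [ 0.05 -0.01  0.01] gap 0.45 q6 1.12
```

Emit:
servo_tool(moves=[[0,0,0.001,0,0,0],[0,0,0,0,0,0],[0,0,0,0,0,0],[0,0,0,0,0,0],[0,0,0,0,0,0],[0,0,0,0,0,0],[0,0,0,0,0,0],[0,0,0,0,0,0]])

```text
t: 5.43
tool_pos: [0.5069, -0.2379, 0.1485]
orientation: [1.0, -0.013, -0.0, 0.0]
wrist_force: [0.5, -0.4, 0.1]
finger_gap: 0.127
```

```bash
python3 go.py .5065 -.2377 .148 -1.5
```

```text
t 5.43 p [ 0.5069 -0.2379  0.1485] tool-delta [-0.0004 -0.0002  0.0005] rot [0.04 0.03 0.01] F [ 0.5 -0.4  0.1] M [ 0.05  0.06 -0.03] gap 0.127 q6 1.12
```

Emit:
servo_tool(moves=[[0,0,-0.005,0,0,0],[0,0,-0.01,0,0,0],[0,0,-0.02,0,0,0],[0,0,-0.03,0,0,0],[0,0,-0.035,0,0,0],[0,0,-0.03,0,0,0],[0,0,-0.015,0,0,0],[0,0,0,0,0,0]])

```text
t: 6.1
tool_pos: [0.5062, -0.2375, 0.3035]
orientation: [1.0, -0.013, -0.0, 0.0]
wrist_force: [0.3, -0.3, -1.8]
finger_gap: 0.129
```

```bash
python3 go.py .6012 .132 .30 178.5
python3 - <<'E'
from h import *
c=bot.read_camera('scene');crop(c,'g3s.png',80,205,95,250,5)
E
```

```text
t 6.1 p [ 0.5062 -0.2375  0.3035] tool-delta [ 0.0853 -0.3718  0.0032] rot [-6.0000e-02  6.0000e-02 -1.7999e+02] F [ 0.3 -0.3 -1.8] M [ 0.01  0.01 -0.06] gap 0.129 q6 1.12
```

View pics/g3s.png

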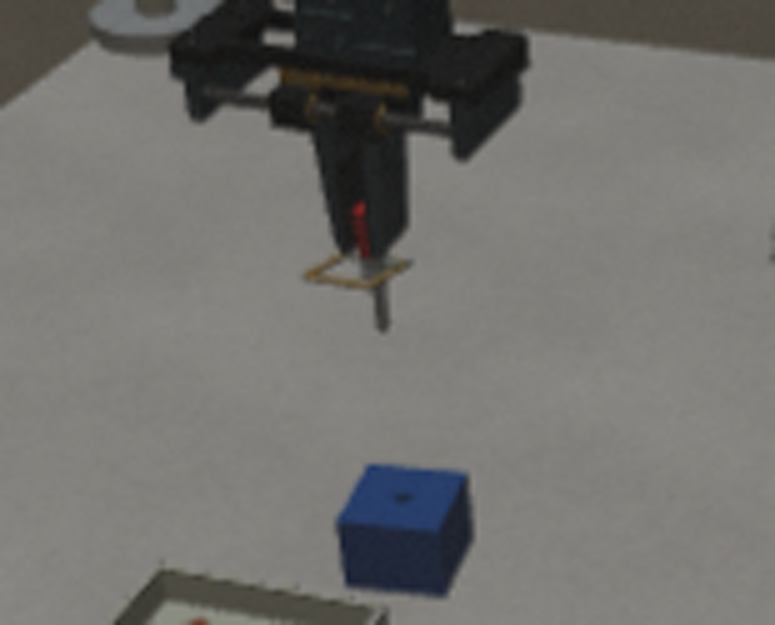

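Emit:
servo_tool(moves=[[0,0,0,0,0,-4],[0,0,0,0,0,-7],[0,0,0,0,0,-7],[0,0,0,0,0,-7],[0,0,0,0,0,-7],[0,0,0,0,0,-7],[0,0,0,0,0,-7],[0,0,0,0,0,-7]])

```text
t: 6.82
tool_pos: [0.5015, -0.235, 0.2921]
orientation: [0.896, 0.444, -0.004, -0.005]
wrist_force: [-0.3, 0.2, -1.6]
finger_gap: 0.126
```

Emit:
servo_tool(moves=[[0,0,0,0,0,-7],[0,0,0,0,0,-7],[0,0,0,0,0,-7],[0,0,0,0,0,-7],[0,0,0,0,0,-7],[0,0,0,0,0,-7],[0,0,0,0,0,-7],[0,0,0,0,0,-7]])

```text
t: 7.48
tool_pos: [0.4958, -0.2321, 0.2785]
orientation: [0.573, 0.819, -0.003, -0.016]
wrist_force: [0.8, -0.6, -1.7]
finger_gap: 0.135
```

Emit:
servo_tool(moves=[[0,0,0,0,0,-7],[0,0,0,0,0,-7],[0,0,0,0,0,-7],[0,0,0,0,0,-7],[0,0,0,0,0,-7],[0,0,0,0,0,-7],[0,0,0,0,0,-5],[0,0,0,0,0,-3]])

```text
t: 8.15
tool_pos: [0.49, -0.2292, 0.2653]
orientation: [0.159, 0.987, 0.008, -0.024]
wrist_force: [0.1, 0.3, -1.9]
finger_gap: 0.129
```

```bash
python3 go.py .6012 .132 .30 182.8
```

```text
t 8.15 p [ 0.49   -0.2292  0.2653] tool-delta [ 0.0097  0.378  -0.0315] rot [  0.94  -2.77 -21.13] F [ 0.1  0.3 -1.9] M [ 0.1  -0.22  0.02] gap 0.129 q6 -1.73
```

Emit:
servo_tool(moves=[[0,0,-0.015,0.3,-1,-7],[0,0,-0.02,0.3,-1,-7],[0,0,-0.015,0.3,-0.7,-5]])

```text
t: 8.4
tool_pos: [0.4884, -0.2283, 0.3083]
orientation: [-0.011, 1.0, 0.003, -0.006]
wrist_force: [0.9, 0.4, -0.7]
finger_gap: 0.126
```

```bash
python3 go.py .6012 .132 .31 182.8
```

```text
t 8.4 p [ 0.4884 -0.2283  0.3083] tool-delta [-0.1209  0.3577 -0.001 ] rot [ 0.35 -0.7  -1.51] F [ 0.9  0.4 -0.7] M [ 0.05 -0.12  0.02] gap 0.126 q6 -2.07
```

Emit:
servo_tool(moves=[[-0.005,0.016,0,0.3,-0.7,-1.5],[-0.01,0.03,0,0,0,0],[-0.01,0.03,0,0,0,0],[-0.01,0.03,0,0,0,0],[-0.01,0.03,0,0,0,0],[-0.01,0.03,0,0,0,0]])

```text
t: 8.9
tool_pos: [0.5325, -0.0573, 0.3034]
orientation: [-0.025, 1.0, 0.0, -0.002]
wrist_force: [0.7, -0.6, -0.9]
finger_gap: 0.131
```

```bash
python3 go.py .6012 .132 .31 182.8
```

```text
t 8.9 p [ 0.5325 -0.0573  0.3034] tool-delta [-0.0781  0.1856 -0.0068] rot [ 0.06 -0.27  0.08] F [ 0.7 -0.6 -0.9] M [ 0.07 -0.18 -0.04] gap 0.131 q6 -1.77
```

Emit:
servo_tool(moves=[[-0.013,0.03,-0.003,0,-0.2,0],[-0.013,0.03,-0.003,0,0,0],[-0.013,0.03,-0.001,0,0,0],[-0.013,0.03,-0.001,0,0,0],[-0.01,0.02,0,0,0,0],[-0.005,0.01,0,0,0,0],[0,0,0,0,0,0]])

```text
t: 9.48
tool_pos: [0.5895, 0.1089, 0.3004]
orientation: [-0.027, 1.0, 0.001, -0.008]
wrist_force: [0.5, -0.5, -2.7]
finger_gap: 0.132
```

```bash
python3 go.py .6012 .132 .31 182.8
```

```text
t 9.48 p [0.5895 0.1089 0.3004] tool-delta [-0.0128  0.0224 -0.0098] rot [ 0.1  -0.87  0.31] F [ 0.5 -0.5 -2.7] M [ 0.14 -0.17  0.02] gap 0.132 q6 -1.48
```

Emit:
servo_tool(moves=[[-0.007,0.012,0,0,-0.5,0.2],[-0.005,0.01,0,0,-0.3,0],[0,0,0,0,0,0]])

```text
t: 9.73
tool_pos: [0.5998, 0.1314, 0.2976]
orientation: [-0.025, 1.0, 0.0, -0.002]
wrist_force: [0.2, 0.9, -2.7]
finger_gap: 0.13
```

```bash
python3 go.py .6012 .132 .285 182.8
```

```text
t 9.73 p [0.5998 0.1314 0.2976] tool-delta [-0.0015  0.0005  0.0126] rot [ 0.05 -0.22  0.04] F [ 0.2  0.9 -2.7] M [ 0.12 -0.12 -0.05] gap 0.13 q6 -1.44
```

Emit:
servo_tool(moves=[[-0.001,0,0.005,0,-0.2,0],[0,0,0.001,0,0,0]])

```text
t: 9.9
tool_pos: [0.6007, 0.1308, 0.291]
orientation: [-0.025, 1.0, 0.0, -0.0]
wrist_force: [-0.6, -0.2, -2.0]
finger_gap: 0.132
```

```bash
cat > look.py <<'E'
import sys
from h import *
n=sys.argv[1]
for cn,b in(('scene',(130,230,220,350)),('top',(60,190,160,300))):
    c=bot.read_camera(cn);save(c,f'full_{n}_{cn}.png');crop(c,f'{n}_{cn}.png',*b,5)
    s=bot.sense();r=R.from_quat(s['orientation']);
    for k,o in dict(org=98.5,tip=136.5,tabtop=54.5).items():
        w=s['tool_pos']+r.apply([0,0,o/1000]);q=proj(c,w);print(cn,k,w.round(4),'crop xy',((q[1]-b[2]+.5)*5-.5).round(1),((q[0]-b[0]+.5)*5-.5).round(1))
E
python3 look.py i1;python3 go.py .6012 .132 .285 182.8
```

```text
scene org [0.6006 0.1307 0.1927] crop xy 348.9 232.2
scene tip [0.6006 0.1308 0.1547] crop xy 344.8 293.2
scene tabtop [0.6006 0.1307 0.2367] crop xy 353.8 158.4
top org [0.6007 0.1307 0.1931] crop xy 296.6 479.4
top tip [0.6007 0.1308 0.1551] crop xy 304.6 503.2
top tabtop [0.6007 0.1307 0.2371] crop xy 286.5 449.4
t 10.0 p [0.6007 0.1307 0.2916] tool-delta [-0.0005  0.0013  0.0066] rot [ 0.04 -0.01  0.  ] F [ 0.2  0.5 -1.5] M [ 0.13 -0.14 -0.01] gap 0.128 q6 -1.44
```

View pics/i1_scene.png

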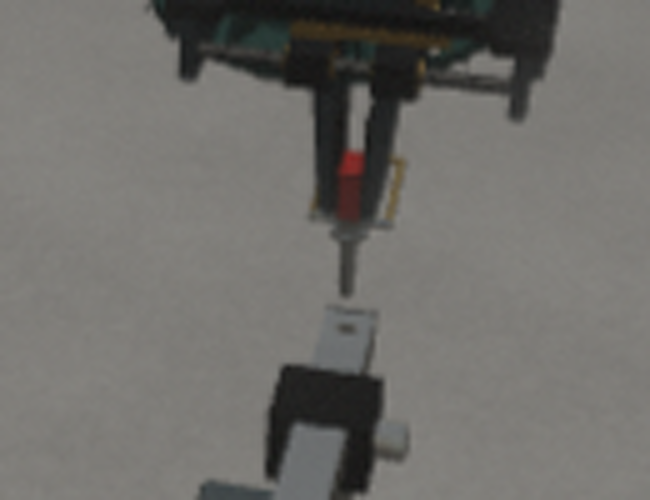

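View pics/i1_top.png

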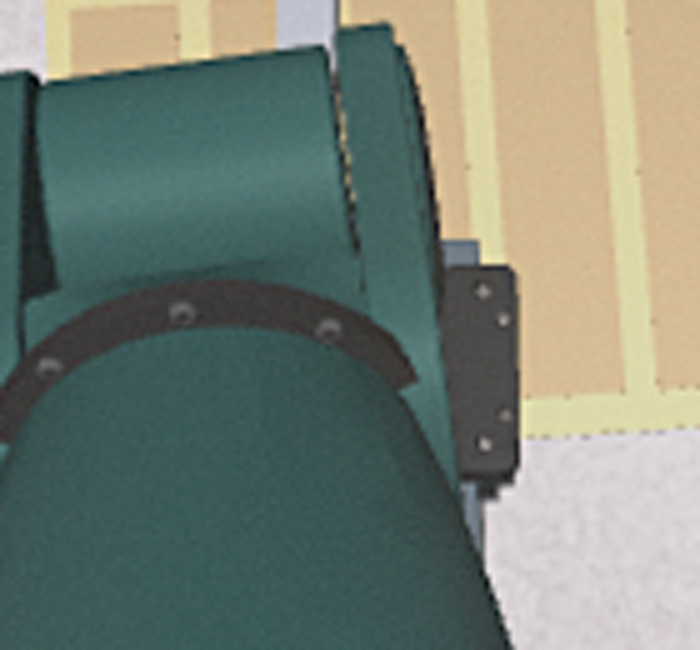

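```bash
python3 - <<'E'
from h import *
import pickle
c=pickle.load(open('cams.pkl','rb'))['scene']
for y in(.131,.132,.133):
    q=proj(c,[.6012,y,.133]);print(y,(q[1]-220+.5)*5-.5,(q[0]-130+.5)*5-.5)
im=cv2.imread('pics/full_i1_scene.png');cv2.imwrite('pics/z.png',cv2.resize(im[180:205,275:305],None,fx=20,fy=20,interpolation=cv2.INTER_CUBIC))
for p in([.6007,.1308,.1551],[.6012,.132,.133],[.6012,.133,.133]):
    q=proj(c,p);print((q[1]-275+.5)*20-.5,(q[0]-180+.5)*20-.5)
E
```

```text
0.131 342.7777732289105 327.7032188890858
0.132 344.66140654370076 328.02427966469224
0.133 346.5457490022176 328.3454613121439
281.1471309376175 172.34720853459305
280.14562617480306 313.59711865876886
287.6829960088703 314.8818452485757
```

View pics/z.png

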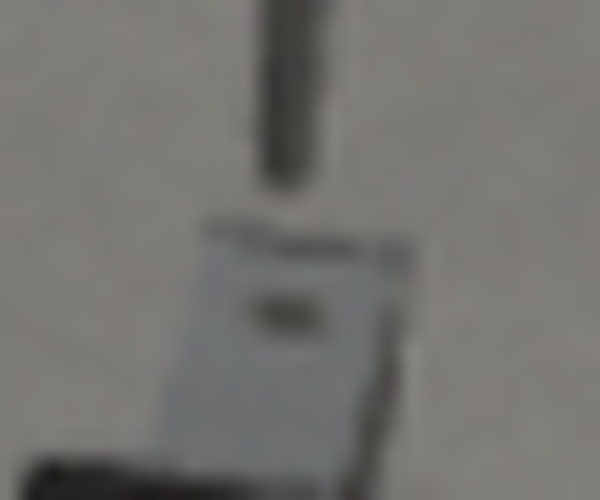

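Emit:
servo_tool(moves=[[-0.0006,0.0016,0.006,0,0,0],[0,0,0.004,0,0,0],[0,0,0,0,0,0]])

```text
t: 10.25
tool_pos: [0.6012, 0.1314, 0.281]
orientation: [-0.024, 1.0, 0.0, 0.0]
wrist_force: [-0.1, -0.4, -2.1]
finger_gap: 0.128
```

```bash
python3 go.py .6012 .1323 .2695 182.8
```

```text
t 10.25 p [0.6012 0.1314 0.281 ] tool-delta [-0.      0.0009  0.0115] rot [ 0.05  0.02 -0.07] F [-0.1 -0.4 -2.1] M [ 0.05 -0.08 -0.02] gap 0.128 q6 -1.44
```

Emit:
servo_tool(moves=[[0,0.001,0.005,0,0,0],[0,0,0.003,0,0,0],[0,0,0,0,0,0]])

```text
t: 10.5
tool_pos: [0.601, 0.1321, 0.272]
orientation: [-0.024, 1.0, 0.0, 0.0]
wrist_force: [0.2, -0.8, -1.5]
finger_gap: 0.126
```

```bash
python3 go.py .6012 .1323 .2695 182.8
python3 - <<'E'
from h import *
import pickle
c=bot.read_camera('scene');im=cv2.cvtColor(c['img'],cv2.COLOR_RGB2BGR);cv2.imwrite('pics/z2.png',cv2.resize(im[165:205,270:310],None,fx=14,fy=14,interpolation=cv2.INTER_CUBIC))
E
```

```text
t 10.5 p [0.601  0.1321 0.272 ] tool-delta [-0.0002  0.0002  0.0025] rot [ 0.04  0.01 -0.09] F [ 0.2 -0.8 -1.5] M [ 0.07 -0.13 -0.06] gap 0.126 q6 -1.44
```

View pics/z2.png

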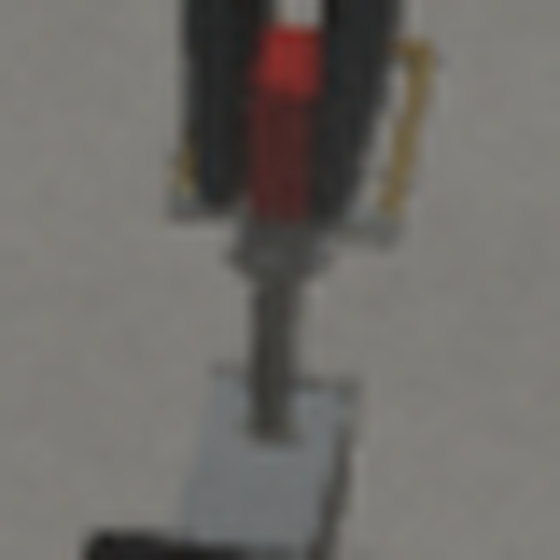

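Emit:
servo_tool(moves=[[0,0,0.003,0,0,0],[0,0,0.002,0,0,0]])

```text
t: 10.72
tool_pos: [0.6013, 0.1322, 0.2673]
orientation: [-0.024, 1.0, 0.0, 0.0]
wrist_force: [-0.6, 0.0, -1.3]
finger_gap: 0.134
```

Emit:
servo_tool(moves=[[0,0,0.002,0,0,0],[0,0,0.002,0,0,0]])

```text
t: 10.88
tool_pos: [0.6011, 0.1323, 0.263]
orientation: [-0.024, 1.0, 0.0, 0.0]
wrist_force: [-2.9, 0.2, 0.8]
finger_gap: 0.128
```

```bash
python3 go.py .6012 .1323 .2315 182.8
```

```text
t 10.88 p [0.6011 0.1323 0.263 ] tool-delta [-0.0001 -0.0001  0.0315] rot [ 0.05  0.   -0.09] F [-2.9  0.2  0.8] M [ 0.17  0.44 -0.01] gap 0.128 q6 -1.44
```

Emit:
servo_tool(moves=[[0.001,0,0,0,0,0],[0,0,0.001,0,0,0]])

```text
t: 11.05
tool_pos: [0.6, 0.1322, 0.2616]
orientation: [-0.024, 1.0, 0.0, -0.0]
wrist_force: [1.1, 0.5, -1.8]
finger_gap: 0.127
```

```bash
python3 go.py .6012 .1323 .2315 182.8
```

```text
t 11.05 p [0.6    0.1322 0.2616] tool-delta [-0.0012 -0.      0.0301] rot [ 0.05 -0.   -0.09] F [ 1.1  0.5 -1.8] M [ 0.06 -0.16  0.04] gap 0.127 q6 -1.44
```

Emit:
servo_tool(moves=[[0,0,0.002,0,0,0],[0,0,0.002,0,0,0],[0,0,0.002,0,0,0]])

```text
t: 11.3
tool_pos: [0.6001, 0.1323, 0.2554]
orientation: [-0.024, 1.0, 0.0, 0.0]
wrist_force: [-1.8, -0.5, 1.5]
finger_gap: 0.132
```

```bash
python3 go.py .6001 .1323 .2315 182.8
```

```text
t 11.3 p [0.6001 0.1323 0.2554] tool-delta [0.     0.     0.0239] rot [ 0.05  0.03 -0.09] F [-1.8 -0.5  1.5] M [ 0.06  0.46 -0.02] gap 0.132 q6 -1.44
```

Emit:
servo_tool(moves=[[0.0004,0,0.002,0,0,0],[0,0,0.002,0,0,0]])

```text
t: 11.47
tool_pos: [0.5995, 0.1322, 0.251]
orientation: [-0.024, 1.0, 0.0, 0.0]
wrist_force: [-1.9, -0.8, -0.3]
finger_gap: 0.131
```

```bash
python3 go.py .6001 .1323 .2315 182.8
```

```text
t 11.47 p [0.5995 0.1322 0.251 ] tool-delta [-0.0006  0.      0.0195] rot [ 0.05  0.01 -0.08] F [-1.9 -0.8 -0.3] M [0.09 0.25 0.02] gap 0.131 q6 -1.44
```

Emit:
servo_tool(moves=[[0.0004,0,0.002,0,0,0],[0,0,0.002,0,0,0]])

```text
t: 11.63
tool_pos: [0.5989, 0.1322, 0.2465]
orientation: [-0.024, 1.0, 0.0, -0.0]
wrist_force: [-1.0, 0.3, -0.3]
finger_gap: 0.129
```

```bash
python3 go.py .6001 .1323 .2315 182.8
```

```text
t 11.63 p [0.5989 0.1322 0.2465] tool-delta [-0.0013  0.      0.015 ] rot [ 0.04 -0.03 -0.08] F [-1.   0.3 -0.3] M [ 0.14  0.3  -0.01] gap 0.129 q6 -1.44
```

Emit:
servo_tool(moves=[[0,0,0.002,0,0,0],[0,0,0.002,0,0,0]])

```text
t: 11.8
tool_pos: [0.5988, 0.1322, 0.242]
orientation: [-0.024, 1.0, 0.0, -0.0]
wrist_force: [-2.2, 0.8, 1.3]
finger_gap: 0.133
```

Emit:
servo_tool(moves=[[0,0,0.002,0,0,0],[0,0,0.002,0,0,0]])

```text
t: 11.97
tool_pos: [0.5988, 0.1323, 0.2376]
orientation: [-0.024, 1.0, 0.0, -0.0]
wrist_force: [-1.7, -0.3, 1.3]
finger_gap: 0.129
```

```bash
python3 go.py .6001 .1323 .2315 182.8
```

```text
t 11.97 p [0.5988 0.1323 0.2376] tool-delta [-0.0013 -0.      0.0061] rot [ 0.05 -0.04 -0.09] F [-1.7 -0.3  1.3] M [0.08 0.39 0.04] gap 0.129 q6 -1.44
```

```bash
cat > z.py <<'E'
import sys
from h import *
c=bot.read_camera('scene');im=cv2.cvtColor(c['img'],cv2.COLOR_RGB2BGR);cv2.imwrite('pics/%s.png'%sys.argv[1],cv2.resize(im[160:205,265:315],None,fx=13,fy=13,interpolation=cv2.INTER_CUBIC))
s=bot.sense();r=R.from_quat(s['orientation'])
for k,o in dict(org=98.5,tabtop=54.5).items():
    q=proj(c,s['tool_pos']+r.apply([0,0,o/1000]));print(k,(q[1]-265+.5)*13-.5,(q[0]-160+.5)*13-.5)
E
python3 z.py z3
```

```text
org 317.66676807501506 433.4565191097689
tabtop 329.82894915045455 252.51914985416525
```

View pics/z3.png

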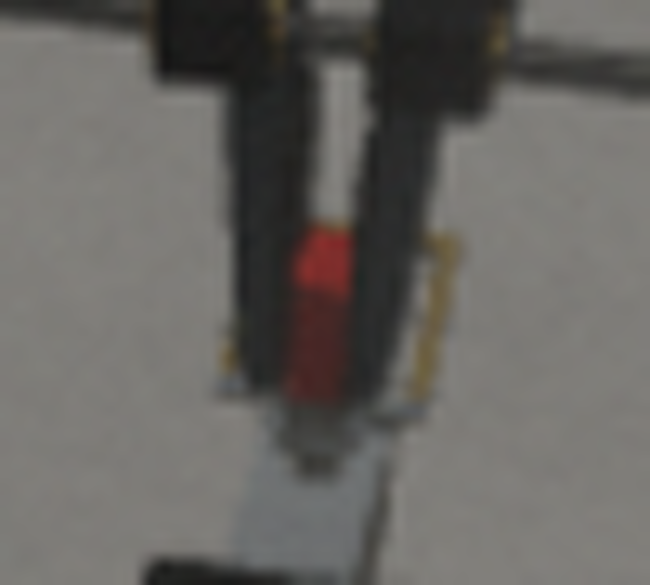

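Emit:
servo_tool(moves=[[0,0,0.002,0,0,0],[0,0,0.002,0,0,0]])

```text
t: 12.18
tool_pos: [0.5988, 0.1323, 0.2331]
orientation: [-0.024, 1.0, 0.0, -0.0]
wrist_force: [-2.8, 0.2, 2.3]
finger_gap: 0.131
```

Emit:
servo_tool(moves=[[0,0,0.002,0,0,0]])

```text
t: 12.27
tool_pos: [0.5988, 0.1323, 0.231]
orientation: [-0.024, 1.0, 0.0, -0.0]
wrist_force: [-4.1, -0.4, 3.0]
finger_gap: 0.129
```

```bash
python3 go.py .6001 .1323 .2315 182.8
```

```text
t 12.27 p [0.5988 0.1323 0.231 ] tool-delta [-0.0013 -0.     -0.0005] rot [ 0.05 -0.04 -0.09] F [-4.1 -0.4  3. ] M [0.08 0.7  0.03] gap 0.129 q6 -1.44
```

Emit:
servo_tool(moves=[[0.0005,0,0.001,0,0,0],[0,0,0.001,0,0,0]])

```text
t: 12.43
tool_pos: [0.5987, 0.1323, 0.2292]
orientation: [-0.024, 1.0, 0.0, 0.0]
wrist_force: [-6.5, -0.5, 9.6]
finger_gap: 0.127
```

```bash
python3 go.py .6001 .1323 .2315 182.8; python3 z.py z4
```

```text
t 12.43 p [0.5987 0.1323 0.2292] tool-delta [-0.0014 -0.0001 -0.0023] rot [ 0.05  0.   -0.08] F [-6.5 -0.5  9.6] M [-0.03  1.12 -0.  ] gap 0.127 q6 -1.44
org 315.886113979456 465.9267241847319
tabtop 327.9589080562163 286.46474957231567
```

View pics/z4.png

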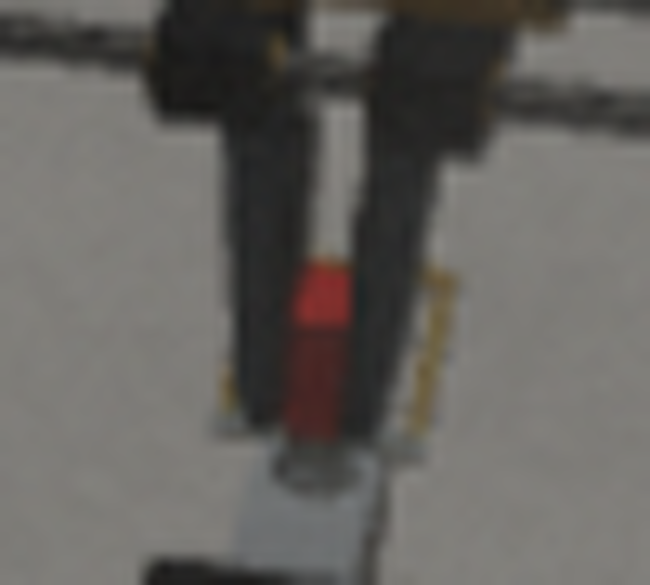

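Emit:
servo_tool(moves=[[0,0,-0.0005,0,0,0],[0,0,0,0,0,0],[0,0,0,0,0,0],[0,0,0,0,0,0]])

```text
t: 12.82
tool_pos: [0.5987, 0.1323, 0.2307]
orientation: [-0.024, 1.0, 0.0, -0.0]
wrist_force: [-3.4, -0.6, 3.4]
finger_gap: 0.133
```

```bash
python3 go.py .6001 .1323 .2315 182.8
```

```text
t 12.82 p [0.5987 0.1323 0.2307] tool-delta [-0.0014 -0.0001 -0.0008] rot [ 0.05 -0.01 -0.08] F [-3.4 -0.6  3.4] M [ 0.02  0.6  -0.02] gap 0.133 q6 -1.44
```

Emit:
servo_tool(moves=[[0,0,0,0,0,0],[0,0,0,0,0,0],[0,0,0,0,0,0],[0,0,0,0,0,0]], claw=-0.3)

```text
t: 13.15
tool_pos: [0.5994, 0.1323, 0.2306]
orientation: [-0.024, 1.0, 0.001, 0.001]
wrist_force: [-0.2, 0.5, 0.6]
finger_gap: 0.39
```

```bash
python3 go.py .6001 .1323 .30 182.8;python3 z.py z5
```

```text
t 13.15 p [0.5994 0.1323 0.2306] tool-delta [-0.0009 -0.     -0.0694] rot [ 0.06  0.13 -0.08] F [-0.2  0.5  0.6] M [ 0.15 -0.11 -0.03] gap 0.39 q6 -1.44
org 315.37253310830846 462.76310116660807
tabtop 327.52719885008906 282.63024317730446
```

View pics/z5.png

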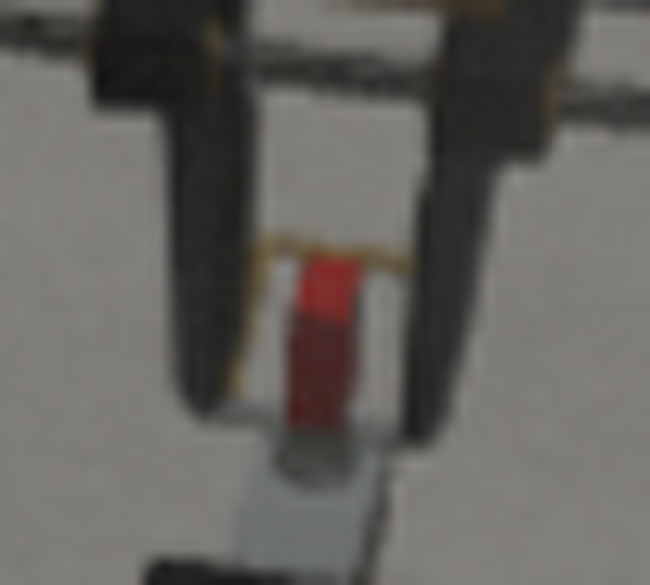

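Emit:
servo_tool(moves=[[0,0,-0.01,0,0,0],[0,0,-0.02,0,0,0],[0,0,-0.025,0,0,0],[0,0,-0.015,0,0,0],[0,0,0,0,0,0]], claw=-0.3)

```text
t: 13.62
tool_pos: [0.5989, 0.1321, 0.3045]
orientation: [-0.024, 1.0, 0.0, 0.0]
wrist_force: [-0.0, 0.1, 0.6]
finger_gap: 0.649
```

```bash
python3 go.py .6001 .1323 .30 182.8;python3 z.py z6
```

```text
t 13.62 p [0.5989 0.1321 0.3045] tool-delta [-0.0012  0.0001  0.0045] rot [ 0.04  0.   -0.08] F [-0.   0.1  0.6] M [ 0.11 -0.15 -0.  ] gap 0.649 q6 -1.44
org 335.54678049989695 158.17510577078787
tabtop 348.67515324585247 -36.19381142927347
```

View pics/z6.png

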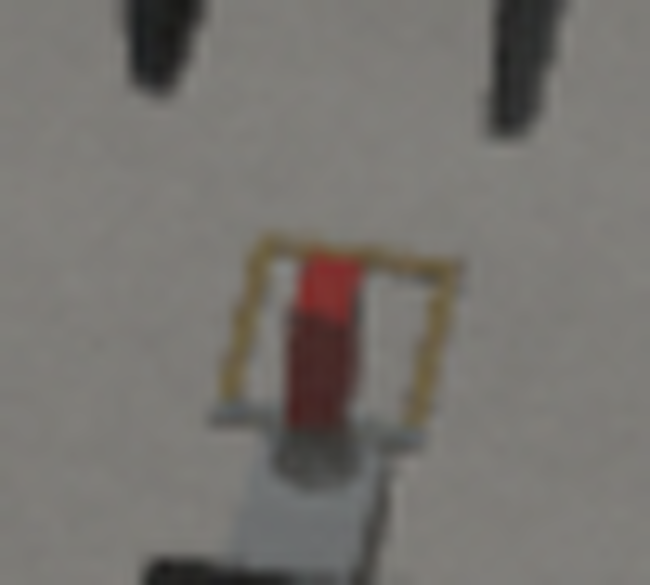

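```bash
cat > fit.py <<'E'
from h import *
import pickle
from scipy.optimize import least_squares
c=pickle.load(open('cams.pkl','rb'))['scene']
obs=[(215,415),(420,440),(265,243),(458,268),(308,258),(365,262),(352,318),(296,312)]
obs=np.array([((y+.5)/13-.5+160,(x+.5)/13-.5+265) for x,y in obs])
def model(v):
    x,y,z,yaw,ty,lp=v
    a=lp+.2;bx,bz=.046*np.sin(a),.009-.046*np.cos(a)
    L=np.array([[0,.021,.009],[0,-.021,.009],[bx,.02,bz],[bx,-.02,bz],[.01,.006,.044],[.01,-.006,.044],[-.01,-.006,.044],[-.01,.006,.044]])
    return R.from_euler('ZYX',[yaw,ty,0]).apply(L)+[x,y,z]
def f(v):return np.r_[(np.array([proj(c,p) for p in model(v)])-obs).ravel(),(v[2]-.133)/.0007,(v[4])/.03]
r=least_squares(f,[.6,.132,.133,np.pi,0,1.6],x_scale=[.01,.01,.01,.1,.1,.1]);print(r.x.round(4),np.degrees(r.x[3]),np.abs(r.fun).max(),r.fun.round(2))
print(model(r.x)[2:4].round(4))
E
python3 fit.py
```

```text
[ 6.0160e-01  1.3320e-01  1.3300e-01  3.1831e+00 -1.2000e-03  1.6418e+00] 182.37689941848356 0.4000657746470324 [-0.01  0.08  0.37  0.35 -0.07 -0.19  0.07 -0.1  -0.35  0.   -0.02  0.26
  0.09 -0.01 -0.11 -0.4  -0.01 -0.04]
[[0.5582 0.1114 0.1544]
 [0.5566 0.1514 0.1544]]
```

Emit:
servo_tool(moves=[[0.014,0.001,0,0,0,0],[0.014,0.001,0,0,0,0],[0.012,0.001,0,0,0,0],[0,0,0,0,0,0],[0,0,0,0,0,0],[0,0,0,0,0,0],[0,0,0,0,0,0],[0,0,0,0,0,0]], claw=1)

```text
t: 14.33
tool_pos: [0.5569, 0.133, 0.3003]
orientation: [-0.024, 1.0, 0.0, -0.001]
wrist_force: [0.1, 0.5, 0.3]
finger_gap: 0.096
```

```bash
python3 go.py .5576 .1311 .25 182.5
```

```text
t 14.33 p [0.5569 0.133  0.3003] tool-delta [-0.0008 -0.0019  0.0503] rot [ 0.01 -0.16  0.21] F [0.1 0.5 0.3] M [ 0.06 -0.14  0.  ] gap 0.096 q6 -1.43
```

Emit:
servo_tool(moves=[[-0.0005,-0.002,0.015,0,-0.1,0.2],[0,0,0.015,0,0,0],[0,0,0.008,0,0,0],[0,0,0,0,0,0],[0,0,0,0,0,0]])

```text
t: 14.75
tool_pos: [0.5597, 0.131, 0.2614]
orientation: [-0.022, 1.0, 0.0, 0.0]
wrist_force: [-0.1, 0.1, 0.3]
finger_gap: 0.005
```

```bash
python3 go.py .5576 .1311 .235 182.5;python3 z.py z7
```

```text
t 14.75 p [0.5597 0.131  0.2614] tool-delta [0.0021 0.0002 0.0264] rot [ 0.02  0.04 -0.02] F [-0.1  0.1  0.3] M [ 0.09 -0.16 -0.04] gap 0.005 q6 -1.43
org 357.68594765745905 226.45437528026878
tabtop 370.7789800837801 43.086892115344966
```

View pics/z7.png

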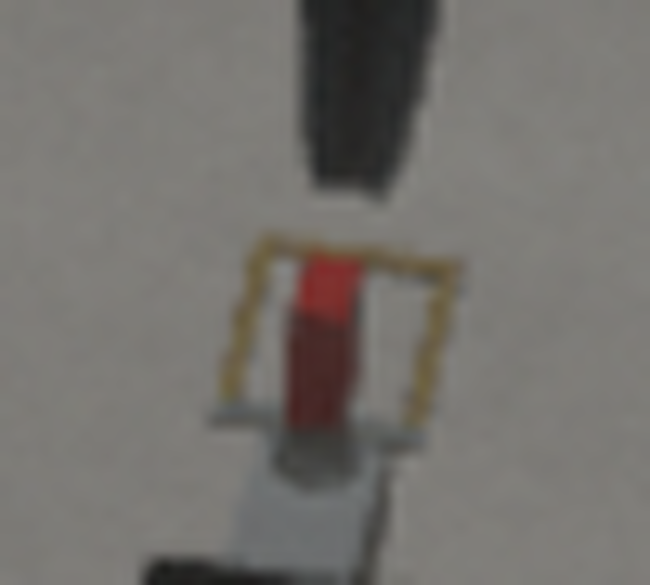

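Emit:
servo_tool(moves=[[0.002,0,0.008,0,0,0],[0,0,0.01,0,0,0],[0,0,0.005,0,0,0],[0,0,0,0,0,0]])

```text
t: 15.13
tool_pos: [0.5583, 0.1311, 0.2381]
orientation: [-0.022, 1.0, 0.0, 0.002]
wrist_force: [0.7, 0.2, -0.1]
finger_gap: 0.0
```

```bash
python3 go.py .5576 .1311 .195 182.5
```

```text
t 15.13 p [0.5583 0.1311 0.2381] tool-delta [0.0008 0.     0.0431] rot [ 0.04  0.2  -0.01] F [ 0.7  0.2 -0.1] M [ 0.1  -0.17 -0.  ] gap 0.0 q6 -1.42
```

Emit:
servo_tool(moves=[[0,0,0.004,0,0.2,0],[0,0,0.004,0,0,0],[0,0,0.004,0,0,0]])

```text
t: 15.38
tool_pos: [0.5585, 0.1312, 0.2256]
orientation: [-0.022, 1.0, 0.0, 0.0]
wrist_force: [-0.5, -0.3, 2.1]
finger_gap: 0.004
```

```bash
python3 go.py .5576 .1311 .195 182.5;python3 z.py z8
```

```text
t 15.38 p [0.5585 0.1312 0.2256] tool-delta [ 0.0009 -0.0001  0.0306] rot [ 0.05  0.   -0.01] F [-0.5 -0.3  2.1] M [0.11 0.06 0.01] gap 0.004 q6 -1.43
org 349.6219303651104 368.77475732378883
tabtop 362.1437679424777 192.5140870750486
```

View pics/z8.png

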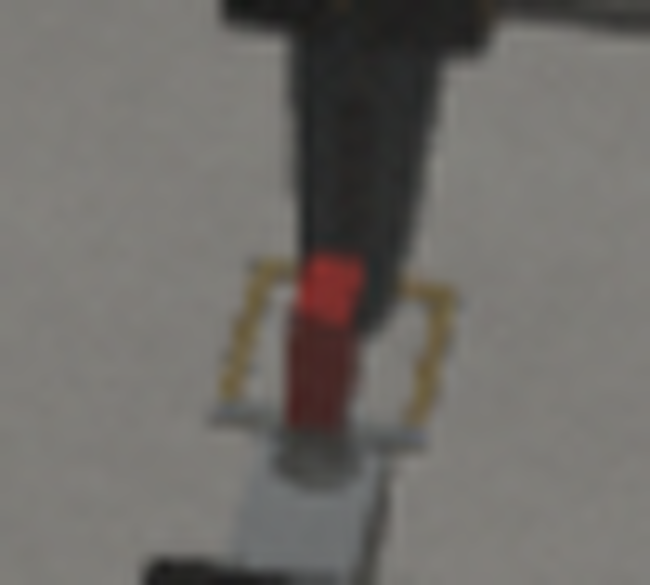

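Finger pushes the bar down with about 2 N, and the pin stays seated. I'll continue down.

Emit:
servo_tool(moves=[[0.0005,0,0.004,0,0,0],[0,0,0.004,0,0,0],[0,0,0.004,0,0,0],[0,0,0.004,0,0,0]])

```text
t: 15.77
tool_pos: [0.5586, 0.1313, 0.2084]
orientation: [-0.022, 1.0, 0.001, 0.001]
wrist_force: [3.2, 0.5, 2.6]
finger_gap: 0.006
```

```bash
python3 go.py .5576 .1311 .195 182.5
```

```text
t 15.77 p [0.5586 0.1313 0.2084] tool-delta [ 0.001  -0.0001  0.0134] rot [ 0.06  0.11 -0.  ] F [3.2 0.5 2.6] M [ 0.13 -0.49  0.04] gap 0.006 q6 -1.43
```

```bash
python3 z.py z9; python3 go.py .5576 .1311 .195 182.5
```

```text
org 345.1328896394725 436.31602167577876
tabtop 357.4511836535136 262.9032564371414
t 15.82 p [0.5583 0.1312 0.2076] tool-delta [ 0.0007 -0.0001  0.0126] rot [ 0.05  0.05 -0.  ] F [ 0.4 -0.7  1.9] M [ 0.11 -0.28 -0.01] gap 0.004 q6 -1.43
```

View pics/z9.png

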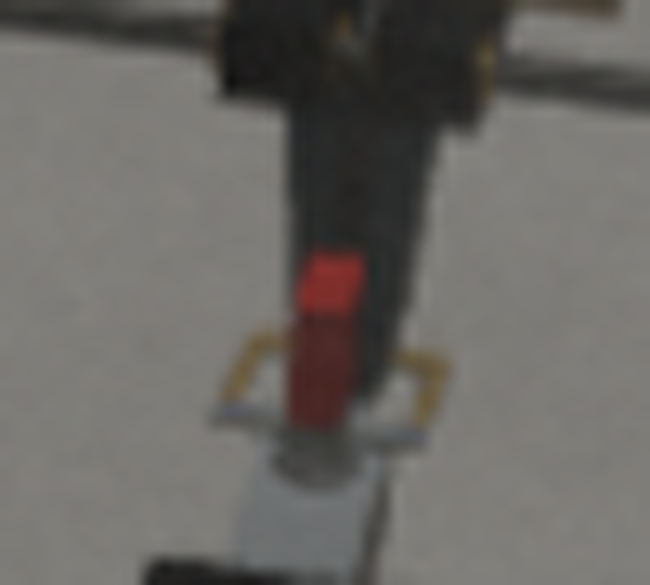

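Emit:
servo_tool(moves=[[0.0003,0,0.004,0,0,0],[0,0,0.004,0,0,0],[0,0,0.004,0,0,0]])

```text
t: 16.07
tool_pos: [0.5588, 0.1314, 0.1954]
orientation: [-0.022, 1.0, 0.001, 0.002]
wrist_force: [1.1, -0.3, 1.8]
finger_gap: 0.001
```

```bash
python3 z.py z10; python3 go.py .5576 .1311 .195 182.5
```

```text
org 341.51240727894685 486.90465108531
tabtop 353.6800668383422 315.66466119666757
t 16.12 p [0.5583 0.1312 0.1945] tool-delta [ 0.0007 -0.0001 -0.0005] rot [ 0.06  0.1  -0.01] F [-0.   0.3 -1.3] M [ 0.1  -0.12 -0.  ] gap 0.002 q6 -1.43
```

View pics/z10.png

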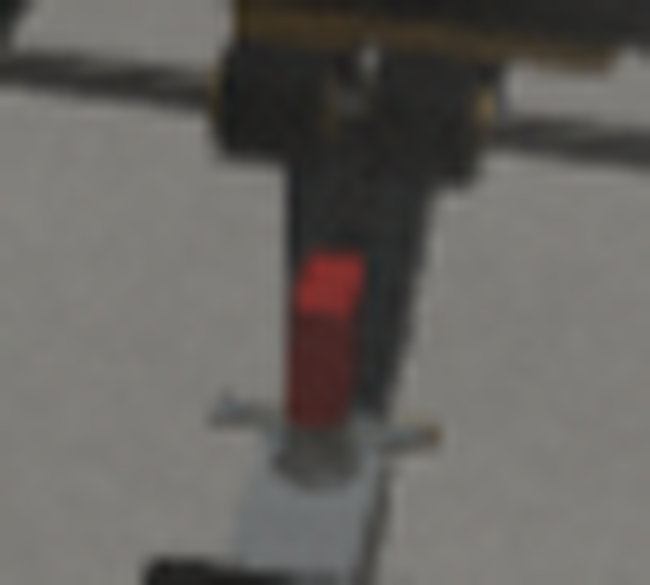

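Emit:
servo_tool(moves=[[0,0,0.002,0,0,0],[0,0,0.001,0,0,0],[0,0,0,0,0,0]])

```text
t: 16.37
tool_pos: [0.5573, 0.1311, 0.19]
orientation: [-0.022, 1.0, 0.0, -0.001]
wrist_force: [-0.1, 0.2, 0.6]
finger_gap: 0.004
```

```bash
python3 z.py z11; python3 go.py .5576 .1311 .195 182.5
```

```text
org 340.74627425942924 499.88203222386596
tabtop 352.83598841830815 329.8375143817308
t 16.42 p [0.5573 0.1311 0.1901] tool-delta [-0.0003 -0.     -0.0049] rot [ 0.04 -0.07 -0.01] F [ 0.7 -0.1  0. ] M [ 0.13 -0.06  0.01] gap 0.009 q6 -1.43
```

View pics/z11.png

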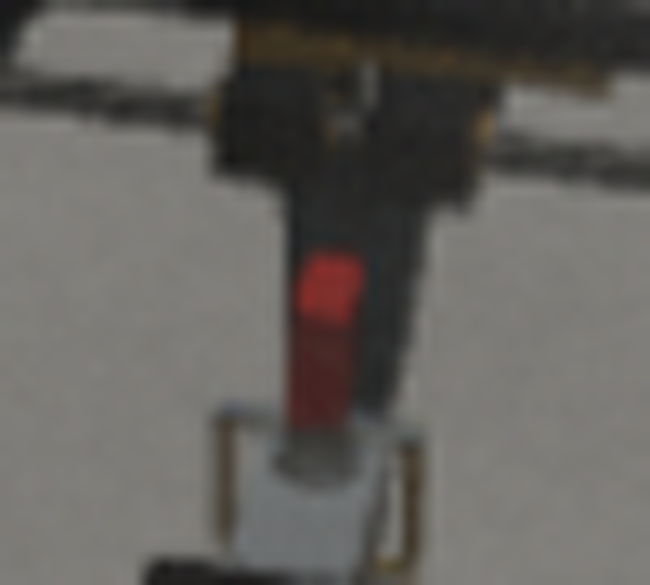

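Snapped shut: the legs hang down either side of the boom and the crossbar is below it. Next I retreat straight up and check.

Emit:
servo_tool(moves=[[0.002,0,-0.01,0,0,0],[0.005,0,-0.02,0,0,0],[0.005,0,-0.03,0,0,0],[0.005,0,-0.035,0,0,0],[0.01,0,-0.035,0,0,0],[0.02,0,-0.02,0,0,0],[0.01,0,0,0,0,0],[0,0,0,0,0,0]])

```text
t: 17.08
tool_pos: [0.4967, 0.1281, 0.3509]
orientation: [-0.022, 1.0, 0.0, -0.001]
wrist_force: [0.2, -0.5, -0.1]
finger_gap: 0.004
```

```bash
sed -i 's/160:205,265:315/165:215,265:315/; s/-160/-165/' z.py; python3 z.py z12; python3 go.py .5576 .1311 .195 182.5
```

```text
org 432.91037355522536 -373.8437474656653
tabtop 447.6402105640216 -570.1795866004936
t 17.13 p [0.4975 0.1282 0.3509] tool-delta [-6.040e-02  1.000e-04  1.558e-01] rot [ 0.04 -0.09 -0.02] F [ 0.6 -0.4  0.6] M [ 0.12 -0.16  0.01] gap 0.003 q6 -1.41
```

View pics/z12.png

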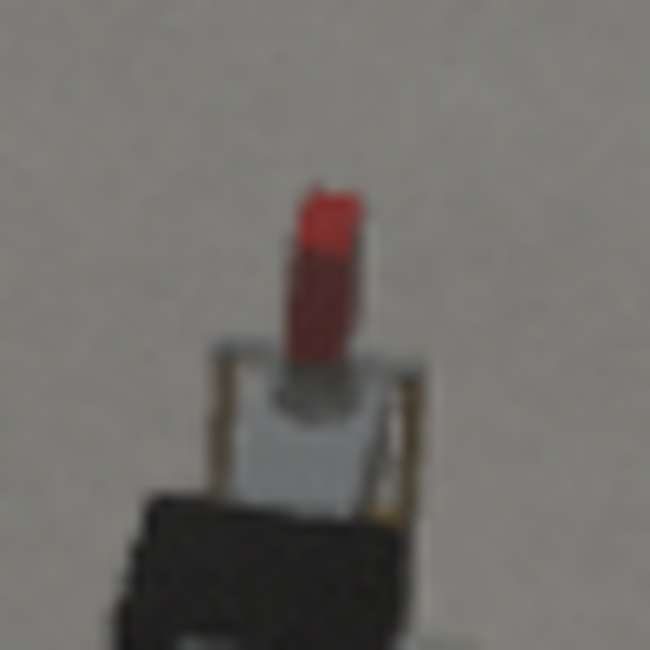

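```bash
cat > fit2.py <<'E'
exec(open('fit.py').read().split('def f(v)')[0].replace('+160','+165'))
for z in(.131,.133,.135):
  for lp in(0,.15,.4):
    m=np.array([proj(c,p) for p in model([.6016,.1332,z,np.radians(182.4),0,lp])])
    print(z,lp,[( round((q[1]-265+.5)*13-.5),round((q[0]-165+.5)*13-.5)) for q in m])
E
python3 fit2.py
```

```text
0.131 0 [(216, 358), (424, 388), (219, 509), (411, 538), (307, 197), (368, 205), (351, 262), (290, 254)]
0.131 0.15 [(216, 358), (424, 388), (225, 483), (417, 511), (307, 197), (368, 205), (351, 262), (290, 254)]
0.131 0.4 [(216, 358), (424, 388), (235, 433), (426, 461), (307, 197), (368, 205), (351, 262), (290, 254)]
0.133 0 [(216, 350), (424, 380), (219, 501), (412, 530), (308, 188), (368, 196), (352, 254), (291, 245)]
0.133 0.15 [(216, 350), (424, 380), (225, 475), (417, 503), (308, 188), (368, 196), (352, 254), (291, 245)]
0.133 0.4 [(216, 350), (424, 380), (235, 426), (426, 454), (308, 188), (368, 196), (352, 254), (291, 245)]
0.135 0 [(216, 342), (425, 372), (219, 494), (412, 522), (309, 180), (369, 188), (353, 245), (291, 237)]
0.135 0.15 [(216, 342), (425, 372), (226, 467), (418, 496), (309, 180), (369, 188), (353, 245), (291, 237)]
0.135 0.4 [(216, 342), (425, 372), (236, 418), (427, 446), (309, 180), (369, 188), (353, 245), (291, 237)]
```

```bash
python3 - <<'E'
from h import *
for n in('scene','top'):
    c=bot.read_camera(n);save(c,'end_%s.png'%n)
    for l in('bottle','brush_pot','tray'):
        q=bot.tip_of(n,l);print(n,l,[np.round(x['at'],1).tolist() for x in q[:1]])
print(bot.sense()['t']);print(bot.finish_job())
E
```

```text
scene bottle [[257.5, 375.8]]
scene brush_pot [[208.6, 367.2]]
scene tray [[217.6, 142.4]]
top bottle [[165.8, 127.3]]
top brush_pot [[247.6, 131.2]]
top tray [[168.9, 398.9]]
17.5333
the job is handed in; nothing more can be done
None
```

View pics/end_scene.png

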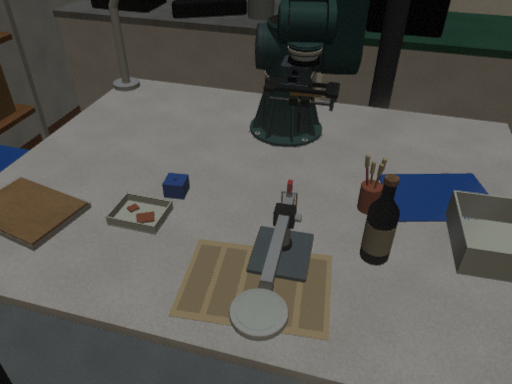

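The pin is in the boom's cross hole with its shoulder down, the loop is shut under the boom, and I handed the job in at 17.5 s. `finish_job` reports no verdict.

**What I did:** I took the pin from the rack, gave it a half turn, and pushed it down through the hole until the shoulder seated. I then let go, pressed the crossbar down past the boom's end with the closed fingertips until it snapped shut, and drew the arm clear.

**Forces:** The wrist force rose by about 11 N vertically while seating, with about 6.5 N sideways, and about 2 to 3 N while pushing the loop. These are well under 40 N, but I only read them at the end of each move.

**Last checks:**
- **Pin seating:** Before the loop was swung, a fit to the scene picture put the pin upright, turned 182.4° (about 0.4° off the boom's line), with the loop open at 1.64. I assumed a height near 133 mm for that fit. In the final picture the shoulder sits at the same row as then. The axle sits about 3 to 10 pixels higher than the model for a fully seated pin, which could mean a lift of 1 to 2 mm. That would still be within the 3 mm limit.
- **Loop:** The legs hang on either side of the boom. The bar's corner lies close to the model for fully shut, though partly hidden behind the crosshead. The top camera was blocked by the arm during the insertion, so these fit checks rest on the scene camera alone.
- **Other objects:** I touched none of them. The detector positions for the bottle, pot and tray shifted by 0 to 5 pixels, most for the tray, which I take as detector scatter. The tray looks unmoved by eye.

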